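Cross-stack washed splints to dry

ROBOT

A 6-joint arm with a two-finger parallel gripper is mounted at the origin on the work surface. World frame = base frame: x ahead of the robot, y to its left, z up, the work surface at z = 0. Lengths are in m, angles in rad, forces in N, time in s.
With the tool pointing down it reaches from about 0.35 to 0.875 m from the base axis. Payload 15.5 kg.
Tool frame: the origin (TCP) lies at the very end of the fingers, on their centre line; the grasp point (between the pads) lies 19 mm behind it (arm.tcp_to_grasp is the distance from the TCP to the grasp point, in m); z points along the fingers, y is the direction in which the jaws open and shut (so a half turn about z gives the same grasp; the last joint's range is limited). The gripper opens to 85 mm and grips with 20 to 120 N. Pads are 22 mm wide; open, the fingers measure 114 mm over their backs; the gripper's body (76 mm by 85 mm) begins 54 mm behind the grasp point. The pads swing forward as they close: fully open they stand 13 mm farther back than shut.
Start: joints at [-1.355, 0.494, 1.345, -0, 1.302, -0.096], TCP at [0.192, -0.595, 0.231] pointing down, gripper open.
Joint ranges: [-2.91, 2.91], [-0.82, 2.16], [0.22, 2.67], [-1.22, 4.37], [0.12, 2.79], [-3.08, 3.08]. Speed limits (rad/s): [1.89, 1.89, 2.57, 3.01, 3.01, 3.01].

INTERFACE

Orientations are given as a 3x3 rotation matrix whose columns are the frame's x, y, z axes.
In Python, from station import arm gives the robot as it stands.
- The arm moves only by the tool servo_tool, never from a script. Its argument "motion" is a list of rows, each a list of 7 numbers: the shift along the world's x, y, z in cm, then the turn, a rotation vector about the world's x, y, z in rad, then the closure, from 0 (fully open) to 1 (shut). In form: [[dx, dy, dz, rx, ry, rz, jaw], ...]. A call has 1 to 10 rows; each row is the pose to reach, as a shift and turn from the pose commanded when the call began; what a row does not reach only later rows make up. A row lasts 1/8 s, in which the tool goes at most 62.5 mm and 10.7 degrees, less where a joint would pass 70% of its speed; a pose out of reach is approached as far as the arm can. A call with a gripper value outside its range is refused whole. The fingers move at their own pace and stop on an object; "squeeze" is the grip in N (left out, the last holds). Time passes only in rows, so rows that repeat a pose let the fingers close. It gives the time, the measured TCP pose, the force and the opening at its end, in the units of the state.
- arm.observe(): the state, without advancing time (a new reading comes with each control period).
- arm.camera(name): name is "side" or "top"; returns (picture, depth): 480x640x3 uint8, red, green, blue; 480x640 float32, m along the optical axis (not along the pixel's ray), 0 where there is no reading.
- arm.get_calibration(name): a dict with "mtx" (3x3 intrinsics, pixels), "k1" (the pictures are not rectified: a ray, as slopes to the right and down, at radius r is drawn at 1 + k1 r^2 times it, then the intrinsics apply), "position" and "attitude" of the camera in the world. Camera axes: x right, y up, looking along -z (the intrinsics and any distortion apply to the point x, -y, -z); pixel columns grow to the right and rows downward; lengths in m; the calibration is good to about 2 mm. A picture is of the moment at which its call begins. get_calibration takes no time and is no camera call.
- arm.hand_in(): hands the job in, once; it reports no verdict.
Trained networks look in the newest picture that a camera, given by its name, has taken for a name from the list of things; names that differ only in an ending like _2 or _b are one class to them, and where a whole thing is asked for, a point or a joint stands for the part that bears it (a point fixed in the world has none). Each returns a list of dicts, best first, with "conf" (0 to 1); they miss things now and then, are a little off and sometimes report something else, mostly with a low value. They report only what shows in the picture. A call takes as long as a camera call.
- arm.search_frame(camera, target): "box" ([left, top, right, bottom] in pixels, round what is visible of it).
- arm.outline_of(camera, target): "region" (480x640 bool, what is visible of it) and "box" ([left, top, right, bottom] in pixels, round what is visible of it).
- arm.tip_of(camera, target): "at" ([column, row] in pixels: a listed point, or the origin of a listed thing).
The state is a dict: "t": time; "qpos": joint angles; "qvel": joint speeds; "joint_torque": joint torques, N m; "position": TCP position; "orientation": TCP orientation; "wrist_force": force on the tool from outside, world axes, zero at the start; "moment": the same for the moment, N m; "opening": opening from 0.0 (shut) to 1.0 (fully open).
Only numpy, scipy, OpenCV 4.12 (cv2) and the standard library are available. Lean on these libraries where they do the work, as an engineer would, in place of code of your own. Each camera call takes 0.05 s, during which the arm holds its last target.

TASK

The washed splints are being stacked crosswise so that air gets between them. Two long splints already lie parallel, side by side and less than a hand's length apart (the closest pair, in the middle), as the bottom layer; pick up the two other long splints lying loose on the shelf (not the short one, nor the one standing in the clip) and lay them flat across that pair at right angles, centred over it, one towards each end, as the second layer. Do not push the bottom pair out of place.

Things in the scene. Friction and masses are not known exactly. Their poses are not given: they have to be found in the camera images.
- bottom_1_center (a point): Bottom-layer splint: white plastic splint, a flat bar with rounded ends and a row of small grey vent holes, 150 long x 25 wide x 10 thick mm, about 40 g. The point is its centre, half-way up (5 mm above its underside); x runs along its length, y across its width, z up through its thickness. It lies flat on the shelf (z = 5 mm), loose, and is to stay there.
- bottom_2_center (a point): The other bottom-layer splint: white plastic splint, a flat bar with rounded ends and a row of small grey vent holes, 150 long x 25 wide x 10 thick mm, about 40 g. It lies parallel to the first, loose, its centre 85 to 95 mm from the first one's centre, straight out along the first one's +y. Point and axes as for the first.
- spare_1_center (a point): Loose splint to be laid across: white plastic splint, a flat bar with rounded ends and a row of small grey vent holes, 150 long x 25 wide x 10 thick mm, about 40 g. The point is its centre, half-way up (5 mm above its underside); x runs along its length, y across its width, z up through its thickness. It lies flat on the shelf, left or right of the bottom pair.
- spare_2_center (a point): The second loose splint to be laid across, the same as the first loose one: white plastic splint, a flat bar with rounded ends and a row of small grey vent holes, 150 long x 25 wide x 10 thick mm, about 40 g. Point and axes as there; also flat on the shelf, left or right of the pair. Not the short splint (same make, 85 mm long) nor the 170 mm one upright in the clip.

How it is judged:
At the end, for the whole second after the job is handed in: Both loose long splints rest flat on the bottom pair, square across it within 10 degrees, centred over the pair within 20 mm, one on either half, 20 to 70 mm from the middle of the bottom splints' length; neither bottom splint has moved over 25 mm (y of spare_1_center in the frame of bottom_1_center between 0.025 and 0.065 m and z of spare_1_center in the frame of bottom_1_center between 0.006 and 0.014 m and angle between the x axis of each of spare_1_center, spare_2_center and the x axis of bottom_1_center, either way round above 1.39 rad and angle between the z axis of each of spare_1_center, spare_2_center and the z axis of bottom_1_center, either way round below 0.1 rad and linear speed of each of spare_1, spare_2 below 0.02 m/s and y of spare_2_center in the frame of bottom_1_center between 0.025 and 0.065 m and z of spare_2_center in the frame of bottom_1_center between 0.006 and 0.014 m and distance of each of bottom_1_center, bottom_2_center from where it was at the start of the episode below 0.025 m and ((x of spare_1_center in the frame of bottom_1_center between 0.02 and 0.07 m and x of spare_2_center in the frame of bottom_1_center between -0.07 and -0.02 m) or (x of spare_1_center in the frame of bottom_1_center between -0.07 and -0.02 m and x of spare_2_center in the frame of bottom_1_center between 0.02 and 0.07 m))); the robot touches nothing.
It also fails if it takes over 48 s, if anything falls off the work surface, if the arm or the gripper's body presses on something with over 40 N, if the wrist force passes 120 N, or if a joint passes its speed limit or range.

## Working session

There is one attempt and no reset: what is moved stays moved. The work goes in short steps, Python scripts to look and compute and a tool call to move; the robot and the scene stay as the last step left them, time stands still between calls to the robot, and variables do not carry over. Pictures are saved under pics/ and viewed, and the job is handed in when it is done.

Besides the shell and the picture viewer there is one more tool, called after "Emit:" as name(argument=value, ...), one argument or row to a line, values as JSON. servo_tool: Moves the arm, as the interface text tells. Its arguments: {"type":"object","properties":{"motion":{"type":"array"},"squeeze":{"type":"number"}},"required":["motion"]}

```bash
mkdir -p pics; ls; python3 - <<'E'
from station import arm
import cv2, numpy as np
print(arm.tcp_to_grasp, arm.observe())
for n in("top","side"):
    p,d=arm.camera(n); cv2.imwrite(f"pics/{n}0.png",p[:,:,::-1]); np.savez(f"{n}0.npz",p=p,d=d)
    c=arm.get_calibration(n); print(n,c)
    for t in ("bottom_1_center","spare_1_center"):
        r=arm.outline_of(n,t)
        print(t,[(x["conf"],x["box"],int(x["region"].sum())) for x in r])
        print([(x["conf"],x["at"]) for x in arm.tip_of(n,t)])
print(arm.observe()["t"])
E
```

```text
pics
0.0187 {'t': 0.0, 'qpos': array([-1.35448798e+00,  4.94178733e-01,  1.34615418e+00, -3.84731590e-05,
        1.30246106e+00, -9.55543504e-02]), 'qvel': array([ 0.00136595, -0.00126131, -0.00033573, -0.00098259,  0.00136528,
        0.00131024]), 'joint_torque': array([ 1.98504395e-04, -8.82153440e+01, -3.83859730e+01, -1.94189461e-04,
        1.02312060e-02, -2.47903142e-05]), 'position': array([ 0.19165108, -0.59451177,  0.2306952 ]), 'orientation': array([[ 9.51760563e-01,  3.06841564e-01, -2.94065602e-04],
       [ 3.06841695e-01, -9.51759852e-01,  1.16536256e-03],
       [ 7.77018349e-05, -1.19937771e-03, -9.99999278e-01]]), 'wrist_force': array([0.71271156, 0.57202101, 0.53391738]), 'moment': array([-0.05175465,  0.01984613, -0.03800663]), 'opening': 0.9979827491586778}
top {'mtx': array([[495.98047658,   0.        , 312.46278992],
       [  0.        , 495.98047658, 230.05759365],
       [  0.        ,   0.        ,   1.        ]]), 'k1': 0.008611140379262687, 'position': array([0.35059355, 0.02013425, 0.87694987]), 'attitude': array([[-0.02932072,  0.98482641, -0.1710475 
[... 191 characters left out ...]
e_1_center [(0.83, [119.9, 224.6, 159.6, 303.9], 1235)]
[(0.63, [139.7, 261.3])]
side {'mtx': array([[582.80603225,   0.        , 328.82862281],
       [  0.        , 582.80603225, 233.57737349],
       [  0.        ,   0.        ,   1.        ]]), 'k1': 0.05852961394782383, 'position': array([0.49808768, 1.04517051, 0.64684888]), 'attitude': array([[-9.99866942e-01, -1.63117762e-02,  1.55214321e-04],
       [ 8.34008772e-03, -5.03000690e-01,  8.64245769e-01],
       [-1.40193107e-02,  8.64132069e-01,  5.03069803e-01]])}
bottom_1_center [(0.72, [262.9, 229.0, 329.6, 241.9], 672)]
[(0.98, [294.6, 234.3])]
spare_1_center [(0.62, [311.4, 354.8, 406.2, 385.0], 1627)]
[(0.73, [357.8, 372.5])]
0.5
```

View pics/top0.png

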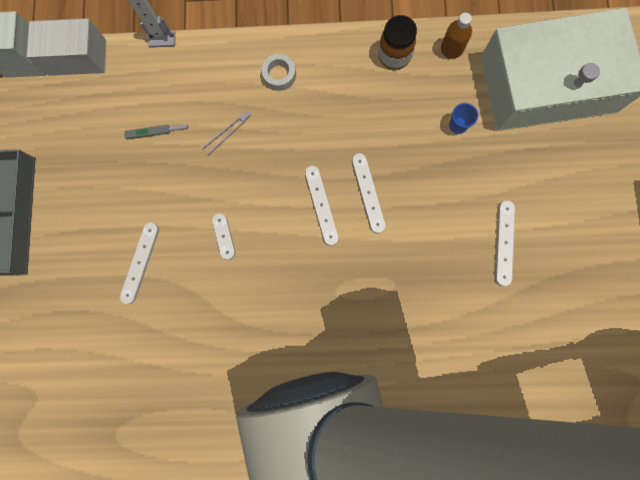

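View pics/side0.png

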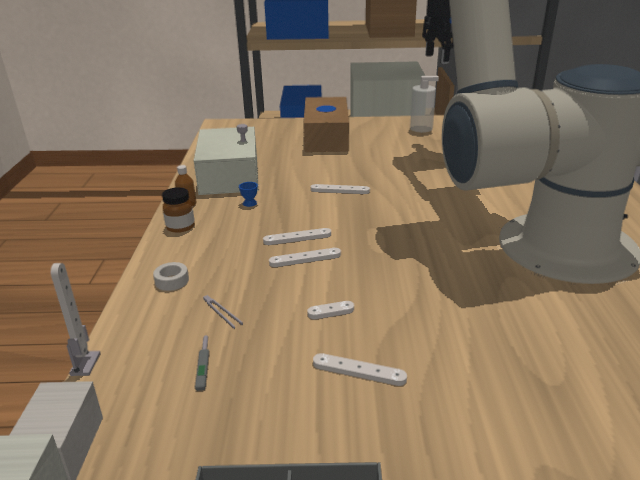

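The top view shows the bottom pair at about (321,205) and (369,193). The loose long splints are at (139,263) and (506,243), the short one at (223,236), and the clip one at (155,20). Next I'll measure the poses.

```bash
cat > h.py <<'E'
import numpy as np, cv2
def ray(c,uv):
    K=c["mtx"]; uv=np.atleast_2d(uv).astype(float)
    d=(uv-[K[0,2],K[1,2]])/[K[0,0],K[1,1]]; u=d.copy()
    for _ in range(10): u=d/(1+c["k1"]*(u**2).sum(1,keepdims=True))
    return np.c_[u[:,0],-u[:,1],-np.ones(len(u))]@c["attitude"].T
def onz(c,uv,z):
    r=ray(c,uv); return c["position"]+r*((z-c["position"][2])/r[:,2])[:,None]
def blobs(p):
    hsv=cv2.cvtColor(p,cv2.COLOR_RGB2HSV)
    m=((hsv[:,:,1]<45)&(hsv[:,:,2]>150)).astype(np.uint8)
    m=cv2.morphologyEx(m,cv2.MORPH_CLOSE,np.ones((5,5)))
    return cv2.connectedComponentsWithStats(m)
def measure(c,p,seeds,z=0.01):
    n,l,s,ce=blobs(p); out=[]
    for sd in seeds:
        i=1+np.argmin(np.linalg.norm(ce[1:]-sd,axis=1)); v,u=np.nonzero(l==i)
        P=onz(c,np.c_[u,v],z)
        (cx,cy),wh,a=cv2.minAreaRect((P[:,:2]*1000).astype(np.float32))
        m=P.mean(0); w,V=np.linalg.eigh(np.cov(P[:,:2].T)); x=V[:,1]; 
        x=x if x[0]>0 else -x
        out.append((m[:2],np.degrees(np.arctan2(x[1],x[0])))) 
        print(sd,len(u),"mean",(m*1000).round(1),"rect",round(cx,1),round(cy,1),np.round(sorted(wh),1),"ang",round(out[-1][1],1))
    return out
E
python3 - <<'E'
from station import arm
from h import *
t=np.load("top0.npz"); s=np.load("side0.npz")
c=arm.get_calibration("top"); print("top: b,b,sL,sR,short")
measure(c,t["p"],[(321,205),(369,193),(139,263),(506,243),(223,236)])
c=arm.get_calibration("side"); print("side")
measure(c,s["p"],[(305,257),(297,236),(360,369),(340,189),(330,310)])
E
```

```text
top: b,b,sL,sR,short
(321, 205) 1106 mean [545.9  34.   10. ] rect 546.8 34.2 [ 25.1 149.4] ang 13.8
(369, 193) 1105 mean [565.1 -51.2  10. ] rect 566.1 -51.0 [ 25.1 149.4] ang 12.6
(139, 263) 1133 mean [453.1 362.4  10. ] rect 454.3 362.2 [ 25.5 148.6] ang -17.8
(506, 243) 1220 mean [ 466.5 -283.5   10. ] rect 467.3 -283.7 [ 25.2 148.9] ang -7.8
(223, 236) 625 mean [495.9 210.7  10. ] rect 496.4 210.8 [25.6 84.6] ang 13.9
side
(305, 257) 452 mean [548.9  36.2  10. ] rect 547.8 36.0 [ 24.5 148.7] ang 13.9
(297, 236) 378 mean [567.5 -48.9  10. ] rect 567.5 -49.0 [ 24.4 147.9] ang 12.9
(360, 369) 1061 mean [453.5 363.9  10. ] rect 454.7 363.3 [ 25.2 148.8] ang -17.9
(340, 189) 247 mean [ 468.8 -281.5   10. ] rect 468.6 -281.6 [ 24.8 147.3] ang -7.5
(330, 310) 381 mean [497.2 212.7  10. ] rect 497.2 212.4 [25. 83.] ang 14.0
```

Emit:
servo_tool(
  motion=[
    [27.6,31.2,-5,0,0,-0.446,0],
    [27.6,31.2,-5,0,0,-0.446,0],
    [27.6,31.2,-5,0,0,-0.446,0],
    [27.6,31.2,-5,0,0,-0.446,0],
    [27.6,31.2,-5,0,0,-0.446,0],
    [27.6,31.2,-5,0,0,-0.446,0],
    [27.6,31.2,-10,0,0,-0.446,0],
    [27.6,31.2,-13,0,0,-0.446,0],
    [27.6,31.2,-13,0,0,-0.446,0],
    [27.6,31.2,-13,0,0,-0.446,0],
  ],
  squeeze=40,
)

```text
t: 1.75
position: [0.468, -0.2838, 0.1025]
orientation: [[0.991, -0.134, 0.001], [-0.134, -0.991, -0.001], [0.001, 0.001, -1.0]]
wrist_force: [0.3, 0.4, 0.4]
opening: 0.998
```

Emit:
servo_tool(
  motion=[
    [0,0.1,-5,0,0,0,0],
    [0,0.1,-9,0,0,0,0],
    [0,0.1,-9.95,0,0,0,0],
    [0,0.1,-9.95,0,0,0,0.3],
    [0,0.1,-9.95,0,0,0,0.6],
    [0,0.1,-9.95,0,0,0,1],
    [0,0.1,-9.95,0,0,0,1],
    [0,0.1,-9.95,0,0,0,1],
    [0,0.1,-9.95,0,0,0,1],
  ],
)

```text
t: 2.88
position: [0.4682, -0.2822, 0.003]
orientation: [[0.991, -0.134, 0.001], [-0.134, -0.991, -0.001], [0.001, 0.001, -1.0]]
wrist_force: [-1.6, 1.4, 14.0]
opening: 0.275
```

```bash
python3 - <<'E'
from station import arm
import cv2
o=arm.observe(); print(o["position"],o["opening"],o["wrist_force"])
p,d=arm.camera("side"); cv2.imwrite("pics/s1.png",cv2.resize(p[100:260,230:470,::-1],(720,480)))
E
```

```text
[ 0.46823423 -0.2822447   0.00295754] 0.27541946905467585 [-1.64428694  1.36180473 14.03384844]
```

View pics/s1.png

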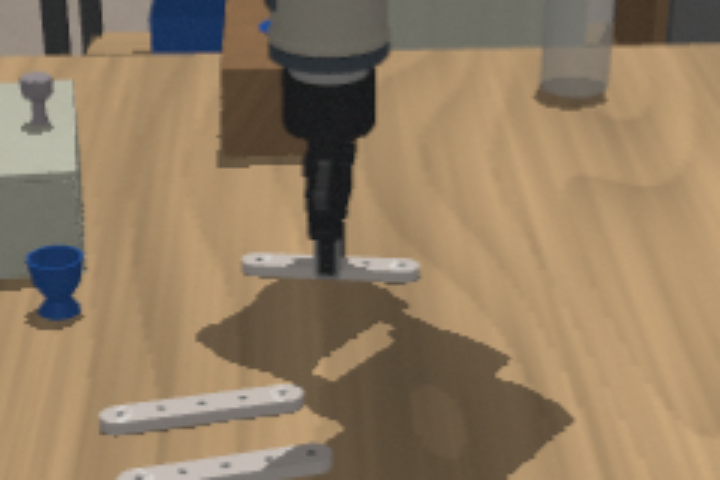

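Emit:
servo_tool(
  motion=[
    [0,0,5,0,0,0,1],
    [0,0,10,0,0,0,1],
    [13.3,28.5,10,0,0,1.937,1],
    [13.3,28.5,10,0,0,1.937,1],
    [13.3,28.5,10,0,0,1.937,1],
    [13.3,28.5,10,0,0,1.937,1],
    [13.3,28.5,10,0,0,1.937,1],
    [13.3,28.5,10,0,0,1.937,1],
    [13.3,28.5,10,0,0,1.937,1],
    [13.3,28.5,10,0,0,1.937,1],
  ],
)

```text
t: 4.18
position: [0.6007, 0.0035, 0.1021]
orientation: [[0.197, 0.98, 0.0], [0.98, -0.197, -0.0], [0.0, 0.0, -1.0]]
wrist_force: [-0.3, -0.3, 0.0]
opening: 0.275
```

Emit:
servo_tool(
  motion=[
    [0,0,0,0,0,0,1],
    [0,0,0,0,0,0,1],
  ],
)

```text
t: 4.42
position: [0.6007, 0.0031, 0.102]
orientation: [[0.208, 0.978, 0.0], [0.978, -0.208, -0.0], [0.0, 0.0, -1.0]]
wrist_force: [-1.2, 0.7, -0.6]
opening: 0.279
```

Emit:
servo_tool(
  motion=[
    [0,0,-3,0,0,0.441,1],
    [0,0,-6,0,0,0.441,1],
    [0,0,-6,0,0,0.441,1],
    [0,0,-6,0,0,0.441,1],
  ],
)

```text
t: 4.92
position: [0.6007, 0.0031, 0.0416]
orientation: [[-0.231, 0.973, -0.0], [0.973, 0.231, 0.0], [0.0, -0.0, -1.0]]
wrist_force: [-0.5, -0.7, -0.4]
opening: 0.275
```

```bash
python3 - <<'E'
from station import arm
import cv2
from h import *
o=arm.observe(); print(o["t"],o["position"],o["orientation"].round(3),o["opening"])
p,d=arm.camera("side"); cv2.imwrite("pics/s2.png",cv2.resize(p[100:300,200:440,::-1],(720,600)))
p,d=arm.camera("top"); cv2.imwrite("pics/t2.png",cv2.resize(p[100:300,240:480,::-1],(720,600)))
E
```

```text
4.925 [0.6006905  0.00306149 0.04161565] [[-0.231  0.973 -0.   ]
 [ 0.973  0.231  0.   ]
 [ 0.    -0.    -1.   ]] 0.27539560189092505
```

View pics/s2.png

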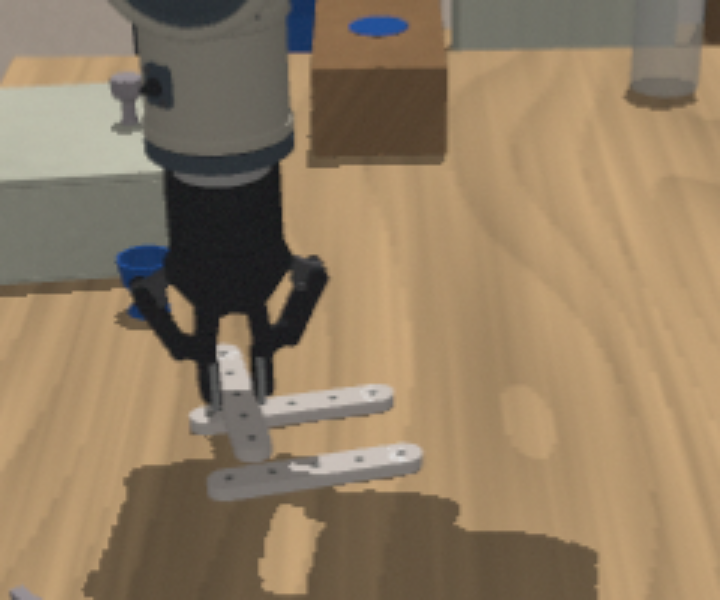

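View pics/t2.png

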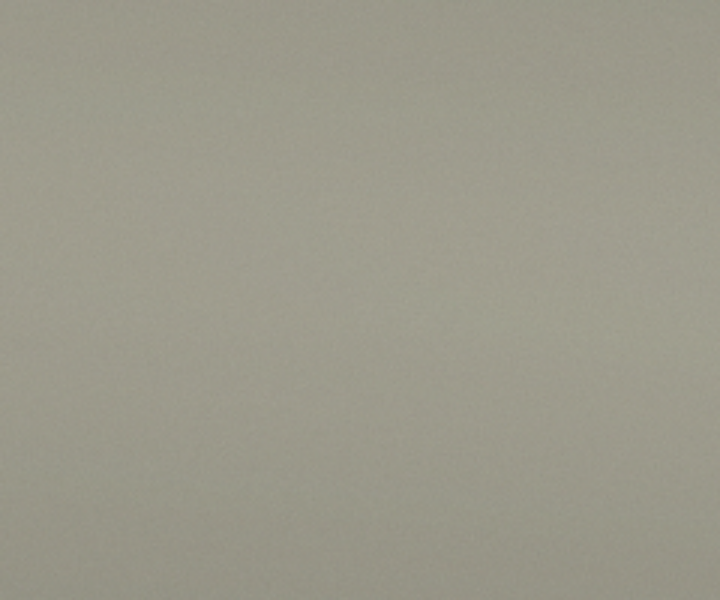

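Side view: the splint is held square over the far end of the pair, ready to lower. In the top picture the arm blocks the view.

Emit:
servo_tool(
  motion=[
    [0,0,-1.8,0,0,0,1],
    [0,0,-2.6,0,0,0,1],
    [0,0,-2.8,0,0,0,1],
    [0,0,-2.8,0,0,0,1],
    [0,0,-2.8,0,0,0,0.6],
    [0,0,-2.8,0,0,0,0.4],
    [0,0,-2.8,0,0,0,0.3],
    [0,0,0,0,0,0,0.3],
    [0,0,4,0,0,0,0.2],
    [0,0,9,0,0,0,0],
  ],
)

```text
t: 6.28
position: [0.6001, 0.0032, 0.1325]
orientation: [[-0.234, 0.972, -0.002], [0.972, 0.234, 0.0], [0.001, -0.001, -1.0]]
wrist_force: [0.8, -0.2, 0.6]
opening: 0.982
```

Emit:
servo_tool(
  motion=[
    [-14.6,36,0,0,0,1.025,0],
    [-14.6,36,0,0,0,1.025,0],
    [-14.6,36,0,0,0,1.025,0],
    [-14.6,36,0,0,0,1.025,0],
    [-14.6,36,0,0,0,1.025,0],
    [-14.6,36,0,0,0,1.025,0],
    [-14.6,36,-3,0,0,1.025,0],
    [-14.6,36,-3,0,0,1.025,0],
    [-14.6,36,-3,0,0,1.025,0],
  ],
)

```text
t: 7.4
position: [0.4552, 0.3626, 0.1024]
orientation: [[-0.952, 0.305, 0.0], [0.305, 0.952, -0.0], [-0.0, -0.0, -1.0]]
wrist_force: [0.1, 0.7, -0.1]
opening: 1.002
```

```bash
python3 - <<'E'
from station import arm
import cv2
from h import *
o=arm.observe(); print(o["t"],o["position"],o["orientation"].round(3),o["opening"])
p,d=arm.camera("side"); cv2.imwrite("pics/s3.png",p[:,:,::-1])
p,d=arm.camera("top"); cv2.imwrite("pics/t3.png",p[:,:,::-1])
E
```

```text
7.4 [0.45520634 0.36257964 0.10235256] [[-0.952  0.305  0.   ]
 [ 0.305  0.952 -0.   ]
 [-0.    -0.    -1.   ]] 1.0024139645898102
```

View pics/s3.png

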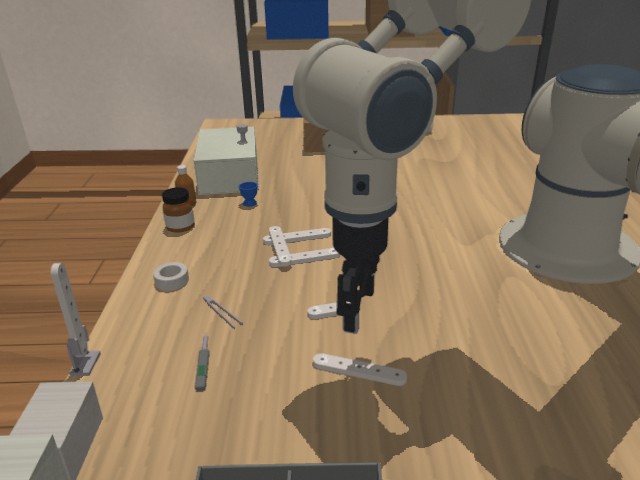

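View pics/t3.png

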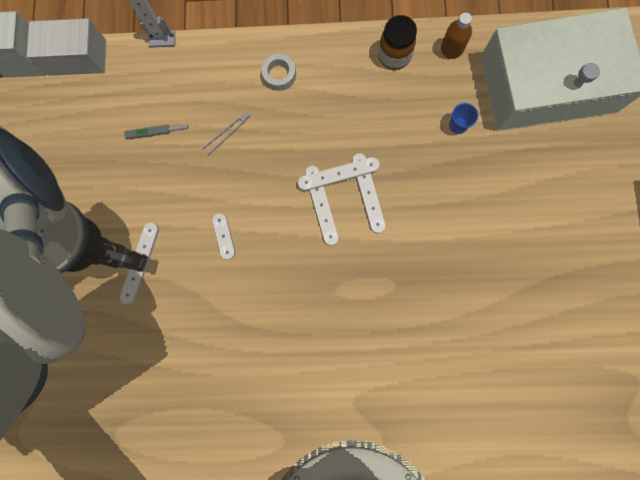

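The first splint lies squarely across the far end at (339,174) in the top view, and the bottom pair looks unmoved. Picking up the second.

Emit:
servo_tool(
  motion=[
    [-0.1,0,-5,0,0,0,0],
    [-0.1,0,-9,0,0,0,0],
    [-0.1,0,-9.9,0,0,0,0],
    [-0.1,0,-9.9,0,0,0,0.3],
    [-0.1,0,-9.9,0,0,0,0.6],
    [-0.1,0,-9.9,0,0,0,1],
    [-0.1,0,-9.9,0,0,0,1],
    [-0.1,0,-9.9,0,0,0,1],
    [-0.1,0,-4,0,0,0,1],
    [-0.1,0,0,0,0,0,1],
  ],
)

```text
t: 8.75
position: [0.454, 0.3634, 0.1041]
orientation: [[-0.952, 0.305, 0.001], [0.305, 0.952, 0.001], [-0.001, 0.001, -1.0]]
wrist_force: [0.9, 0.9, -0.5]
opening: 0.271
```

```bash
python3 - <<'E'
from station import arm
from h import *
p=cv2.imread("pics/t3.png")[:,:,::-1].copy()
c=arm.get_calibration("top")
# pixels of bottoms: sample corners; print lower portions & spare top at z=.02
n,l,s,ce=blobs(p); 
i=1+np.argmin(np.linalg.norm(ce[1:]-(340,195),axis=1)); print(s[i])
for nm,roi,z in (("b_left",(318,196,340,250),.01),("b_right",(362,192,390,240),.01)):
    for q in (np.load("top0.npz")["p"],p):
        n,l,s,ce=blobs(q); m=np.zeros_like(l); a,b,cc,d=roi; m[b:d,a:cc]=l[b:d,a:cc]>0
        v,u=np.nonzero(m); print(nm,len(u),(onz(c,np.c_[u,v],z).mean(0)*1000).round(1))
m=np.load("top0.npz")["p"]
a=onz(c,[(305,183),(373,164)],.02); print(a.round(4),a.mean(0),np.degrees(np.arctan2(*(a[0]-a[1])[[1,0]])))
E
```

```text
[ 298  153   87   92 2943]
b_left 626 [516.3  25.8  10. ]
b_left 623 [516.5  25.8  10. ]
b_right 575 [531.1 -58.6  10. ]
b_right 570 [531.2 -58.7  10. ]
[[ 0.5851  0.0614  0.02  ]
 [ 0.6152 -0.0611  0.02  ]] [6.00177096e-01 1.48543229e-04 2.00000000e-02] 103.79424820057496
```

Emit:
servo_tool(
  motion=[
    [5.9,-38,0,0,0,-1.026,1],
    [5.9,-38,0,0,0,-1.026,1],
    [5.9,-38,0,0,0,-1.026,1],
    [5.9,-38,0,0,0,-1.026,1],
    [5.9,-38,0,0,0,-1.026,1],
    [5.9,-38,0,0,0,-1.026,1],
    [5.9,-38,0,0,0,-1.026,1],
    [5.9,-38,-3,0,0,-1.026,1],
    [5.9,-38,-6,0,0,-1.026,1],
    [5.9,-38,-6,0,0,-1.026,1],
  ],
)

```text
t: 10.0
position: [0.5115, -0.0162, 0.0407]
orientation: [[-0.234, 0.972, -0.003], [0.972, 0.234, 0.001], [0.001, -0.003, -1.0]]
wrist_force: [-0.0, 0.1, 0.5]
opening: 0.275
```

```bash
python3 - <<'E'
from station import arm
import cv2
o=arm.observe(); print(o["t"],o["position"],o["orientation"].round(3),o["opening"])
p,d=arm.camera("side"); cv2.imwrite("pics/s4.png",cv2.resize(p[100:300,200:440,::-1],(720,600)))
E
```

```text
10.0 [ 0.51149926 -0.01619587  0.04073532] [[-0.234  0.972 -0.003]
 [ 0.972  0.234  0.001]
 [ 0.001 -0.003 -1.   ]] 0.27507595034875304
```

View pics/s4.png

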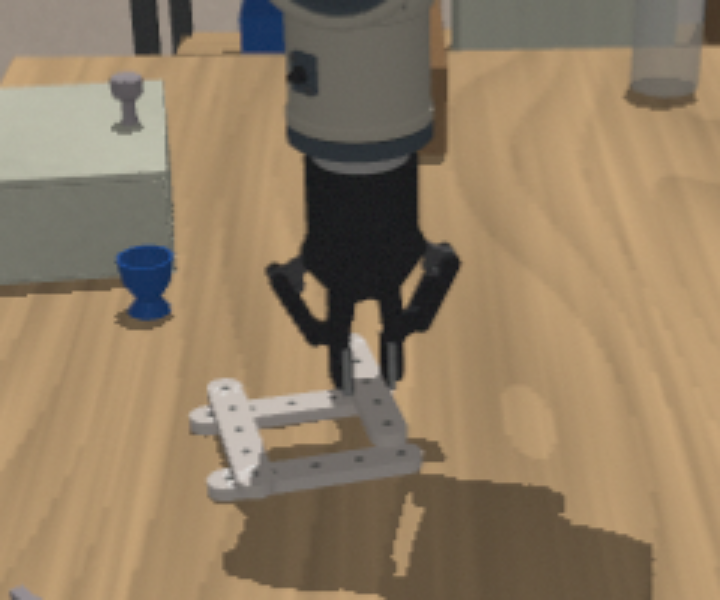

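The second splint is held over the near end, parallel to the first. Lowering it.

Emit:
servo_tool(
  motion=[
    [0.1,0,-1.8,0,0,0,1],
    [0.1,0,-2.6,0,0,0,1],
    [0.1,0,-2.8,0,0,0,1],
    [0.1,0,-2.8,0,0,0,1],
    [0.1,0,-2.8,0,0,0,0.6],
    [0.1,0,-2.8,0,0,0,0.4],
    [0.1,0,-2.8,0,0,0,0.3],
    [0.1,0,0,0,0,0,0.3],
    [0.1,0,4,0,0,0,0.2],
    [0.1,0,9,0,0,0,0.2],
  ],
)

```text
t: 11.3
position: [0.5131, -0.0168, 0.1326]
orientation: [[-0.233, 0.973, -0.002], [0.973, 0.233, 0.0], [0.001, -0.002, -1.0]]
wrist_force: [0.3, 0.1, -0.6]
opening: 0.799
```

Emit:
servo_tool(
  motion=[
    [0,25,5,0,0,0,0],
    [0,25,5,0,0,0,0],
    [-5,35,5,0,0,0,0],
    [-5,35,5,0,0,0,0],
    [-5,35,5,0,0,0,0],
    [-5,35,5,0,0,0,0],
    [-5,35,5,0,0,0,0],
    [-5,35,5,0,0,0,0],
  ],
)

```text
t: 12.3
position: [0.4635, 0.3328, 0.1816]
orientation: [[-0.233, 0.972, -0.0], [0.972, 0.233, -0.0], [-0.0, -0.001, -1.0]]
wrist_force: [0.7, -0.1, 0.6]
opening: 1.0
```

```bash
python3 - <<'E'
from station import arm
from h import *
o=arm.observe(); print(o["t"],o["position"],o["opening"])
p,d=arm.camera("side"); a=cv2.resize(p[170:310,220:400,::-1],(720,560)); cv2.imwrite("pics/s5.png",a)
p,d=arm.camera("top"); cv2.imwrite("pics/t5.png",cv2.resize(p[120:270,270:450,::-1],(720,600),interpolation=cv2.INTER_CUBIC)); np.savez("t5.npz",p=p,d=d)
E
```

```text
12.3 [0.46351199 0.33275724 0.18157451] 1.0003943934265973
```

View pics/s5.png

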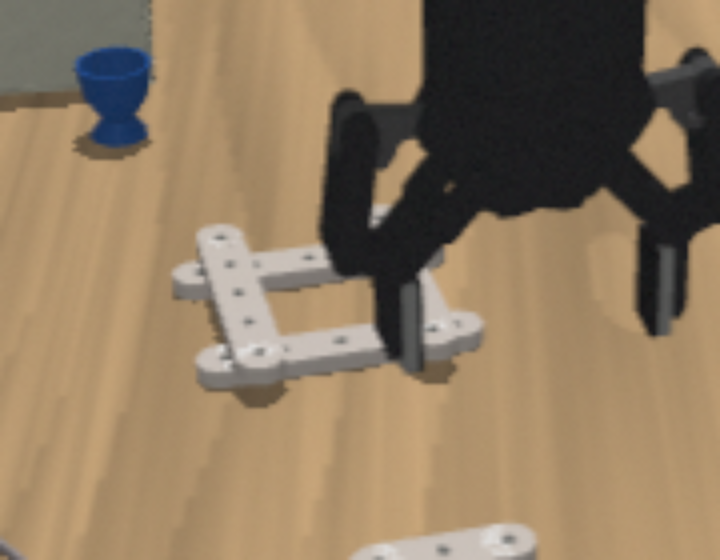

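View pics/t5.png

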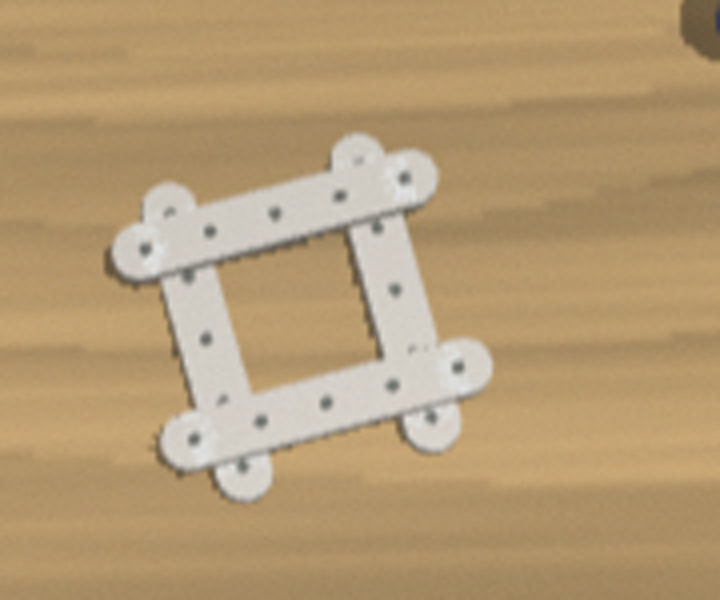

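The top view shows a clean square frame. One numeric check from the end holes before handing in.

```bash
python3 - <<'E'
from station import arm
from h import *
c=arm.get_calibration("top")
f=lambda a,z: onz(c,(np.array(a,float)+.5)/4-.5+[270,120],z)
A=f([(145,249),(404,178)],.02);B=f([(194,440),(458,367)],.02)
L=f([(170,212),(243,467)],.01);R=f([(359,160),(431,418)],.01)
x=L[0]-L[1]; x/=np.linalg.norm(x); y=np.array([-x[1],x[0],0])
mid=(L.mean(0)+R.mean(0))/2
print("L,R centres",L.mean(0).round(4),R.mean(0).round(4))
for s in(A,B):
    d=s.mean(0)-mid; e=s[0]-s[1]; e/=np.linalg.norm(e)
    print((d@x*1000).round(1),(d@y*1000).round(1),"angle",np.degrees(np.arccos(abs(e@x))).round(1))
arm.hand_in()
E
```

```text
L,R centres [0.5477 0.034  0.01  ] [ 0.5676 -0.0511  0.01  ]
44.6 -0.6 angle 89.8
-44.6 1.4 angle 89.9
the job is handed in; nothing more can be done
```

I laid the two loose long splints flat across the bottom pair, one towards each end, and handed the job in at about 12.4 s of the 48 s.

Last measurements, taken from the top camera's end holes:

| Check | Far splint | Near splint | Allowed |
|---|---|---|---|
| Distance from the middle of the bottom splints | 44.6 mm | 44.6 mm | 20 to 70 mm |
| Off-centre over the pair | 0.6 mm | 1.4 mm | 20 mm |
| Angle to the bottom splints | 89.8° | 89.9° | within 10° of square |

- **Bottom pair:** both centres are within about 2 mm of where the top camera first measured them, which is about the calibration error.
- **Flatness:** judged by eye only. Both pictures show the second layer lying flat, though in the side view a finger hides part of the near splint. I did not measure its height.
- **Clearance:** the gripper is open and well clear of everything. The highest wrist force I saw was about 14 N, in the readings at the end of each move, when the pads touched the shelf on the first grasp.
- **Disagreements:** the two cameras differed by up to about 2.5 mm in the first position measurements, so I averaged them. No check failed.

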